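Set the nutcracker's gap and load it with walnuts

TASK

Set the nutcracker for walnuts with its thumbwheel: roll the wheel shut until it comes to its stop, then roll it open exactly three clicks and let go. Then tip all three walnuts from the scoop into the hopper without dropping any outside, and lay the empty scoop down flat again, clear of the nutcracker. Leave the other things where they are.

Things in the scene. Friction and masses are not known exactly. Their poses are not given: they have to be found in the camera images.
- nutcracker: Bench nutcracker, fixed on the cooker lid: white case on a dark 290 x 150 mm base plate; a steel hopper stands on one half, and from the flat head of the other half (92 mm up) the rim of a metal thumbwheel sticks out. Origin under the middle of its base, on the lid; x away from the robot (to 0.3 rad), y from hopper to wheel, z up. Hopper middle at y = -70 mm, wheel at y = +90 mm, both x = 0.
- wheel_top (a point): Crown (highest point) of the thumbwheel's knurled rim, 102 mm over the nutcracker's origin. Wheel 50 mm in diameter, 14 mm wide, axle level along the nutcracker's y; its top 10 mm stand out of the head. A fingertip pressed down on the crown and drawn along the nutcracker's x rolls it by friction (coefficient about 1): some 2 N along the rim, 13 mm a click; press with 5 to 10 N. Hopper wall 97 mm off.
- thumbwheel (a joint): Turn of the thumbwheel, rad: 0 in the first notch (jaws closed); grows as the crown is drawn toward the robot (nutcracker's -x), which opens the jaws. Seven notches, a click every 0.524 rad, up to 3.142; let go, it falls into the nearest. It stops dead 0.1 rad outside the end notches. It starts 1 to 4 clicks open. A pointer at seven ticks on the head shows the same, 3 mm a click.
- hopper_mouth (a point): Middle of the hopper's open mouth, level with its rim, 150 mm over the nutcracker's origin; axes as the nutcracker's. The mouth is 124 mm (x) by 120 mm (y) inside; walls slope in to ribbed jaws 65 mm below, which a walnut cannot pass.
- scoop: Flat-bottomed steel scoop with dark wooden handle, 150 to 220 g, on the worktop (5 mm lower than the cooker lid). Pan 105 x 86 mm, floor 2.5 mm thick, back wall 26 mm high, sides falling to 9 mm at the open lip. Origin under the middle of the pan; x forward to the lip, handle to -x, z up. It balances 25 mm behind the origin, loaded 20 mm.
- scoop_grip (a point): Place to hold the scoop: middle of the handle's section, 90 mm behind the pan's middle, 38.5 mm above the underside. The handle is 20 mm wide (scoop's y) and 15 mm high, straight and level, from 67 to 167 mm behind the pan's middle; axes as the scoop's.
- scoop_lip (a point): Middle of the scoop's open front edge, on the pan's floor, 52.5 mm in front of the pan's middle; axes as the scoop's.
- walnut_0: One of three whole walnuts that start in the scoop: brown, about 38 x 33 x 32 mm, 14 g; origin at its centre. It sits still until the scoop is tilted by about 20 degrees, then tumbles.
- walnut_1: One of three whole walnuts that start in the scoop: brown, about 38 x 33 x 32 mm, 14 g; origin at its centre. It sits still until the scoop is tilted by about 20 degrees, then tumbles.
- walnut_2: One of three whole walnuts that start in the scoop: brown, about 38 x 33 x 32 mm, 14 g; origin at its centre. It sits still until the scoop is tilted by about 20 degrees, then tumbles.
- honey_jar: Bystander, not to be disturbed: clear jar of honey with a grey lid, 55 mm across, 86 mm tall, worktop right of the cooker. Origin under its middle.
- spice_jar: Bystander, not to be disturbed: small spice jar with a dark cap, 41 mm across, 104 mm tall, back right on the cooker lid. Origin under its middle.
- garlic: Bystander, not to be disturbed: bulb of garlic, 54 mm across, 53 mm tall, left on the cooker lid. Origin under its middle.
- lemon: Bystander, not to be disturbed: lemon lying on its side, 83 x 58 x 58 mm, left on the cooker lid. Origin under its middle.
There are look-alikes about, which are no part of the job. What is shaped like the walnut_0 but green is not meant.

How it is judged:
On the way, in this order (a step that is already met when the one before it is completed fails the run):
1. the wheel has been rolled shut, to its stop (value of joint thumbwheel below 0.1 rad).
2. the wheel rests in the third notch from there, three clicks open, let go (value of joint thumbwheel between 1.4208 and 1.7208 rad and velocity of joint thumbwheel between -0.1 and 0.1 rad/s and contact force between the fingers and nutcracker below 0.1 N), for 0.3 s.
3. the scoop is lifted with all three walnuts in it (height (world z) of scoop above 0.06 m and x of walnut_0 in the frame of scoop between -0.056 and 0.06 m and y of walnut_0 in the frame of scoop between -0.045 and 0.045 m and z of walnut_0 in the frame of scoop between 0 and 0.075 m and x of walnut_1 in the frame of scoop between -0.056 and 0.06 m and y of walnut_1 in the frame of scoop between -0.045 and 0.045 m and z of walnut_1 in the frame of scoop between 0 and 0.075 m and x of walnut_2 in the frame of scoop between -0.056 and 0.06 m and y of walnut_2 in the frame of scoop between -0.045 and 0.045 m and z of walnut_2 in the frame of scoop between 0 and 0.075 m), for 0.2 s.
4. all three walnuts are in the hopper (x of walnut_0 in the frame of hopper_mouth between -0.062 and 0.062 m and y of walnut_0 in the frame of hopper_mouth between -0.06 and 0.06 m and z of walnut_0 in the frame of hopper_mouth between -0.085 and -0.002 m and x of walnut_1 in the frame of hopper_mouth between -0.062 and 0.062 m and y of walnut_1 in the frame of hopper_mouth between -0.06 and 0.06 m and z of walnut_1 in the frame of hopper_mouth between -0.085 and -0.002 m and x of walnut_2 in the frame of hopper_mouth between -0.062 and 0.062 m and y of walnut_2 in the frame of hopper_mouth between -0.06 and 0.06 m and z of walnut_2 in the frame of hopper_mouth between -0.085 and -0.002 m), for 0.2 s.
At the end, for the whole second after the job is handed in: The thumbwheel rests three clicks from the closed end (1.571 rad, within 0.15 rad); all three walnuts lie still in the hopper below its rim; the scoop lies flat (within 0.08 rad) and still on the worktop or cooker lid, not touching the nutcracker (all of step 4 and value of joint thumbwheel between 1.4208 and 1.7208 rad and linear speed of each of walnut_0, walnut_1, walnut_2, scoop below 0.02 m/s and height (world z) of scoop between -0.012 and 0.006 m and angle between scoop's own z axis and vertical below 0.08 rad and contact force between scoop and nutcracker below 0.05 N).
It fails at once if a walnut falls outside onto the worktop or cooker lid ((height (world z) of walnut_0 below 0.035 m and not (x of walnut_0 in the frame of scoop between -0.056 and 0.06 m and y of walnut_0 in the frame of scoop between -0.045 and 0.045 m and z of walnut_0 in the frame of scoop between 0 and 0.075 m)) or (height (world z) of walnut_1 below 0.035 m and not (x of walnut_1 in the frame of scoop between -0.056 and 0.06 m and y of walnut_1 in the frame of scoop between -0.045 and 0.045 m and z of walnut_1 in the frame of scoop between 0 and 0.075 m)) or (height (world z) of walnut_2 below 0.035 m and not (x of walnut_2 in the frame of scoop between -0.056 and 0.06 m and y of walnut_2 in the frame of scoop between -0.045 and 0.045 m and z of walnut_2 in the frame of scoop between 0 and 0.075 m))).
It fails at once if a bystander is moved by more than 20 mm (distance of any of honey_jar, spice_jar, garlic, lemon from where it was at the start of the episode above 0.02 m).
It also fails if it takes over 69 s, if anything falls off the work surface, if the arm or the gripper's body presses on something with over 40 N, if the wrist force passes 120 N, or if a joint passes its speed limit or range.

ROBOT

A 6-joint arm with a two-finger parallel gripper is mounted at the origin on a cart in front of the work surface, level with it; the furniture and walls round the work are solid. World frame = base frame: x ahead of the robot, y to its left, z up, the work surface at z = 0. Lengths are in m, angles in rad, forces in N, time in s.
With the tool pointing down it reaches from about 0.3 to 1 m from the base axis. Payload 5.1 kg.
Tool frame: the origin (TCP) lies on the centre line of the jaws, within the pads' length; the fingertips stand 25 mm ahead of it and the grasp point (between the pads) lies 6 mm ahead of it; z points along the fingers, y is the line along which they close (so a half turn about z gives the same grasp; the last joint's range is limited). The gripper opens to 95 mm and grips with 3 to 60 N. Pads are 20 mm wide; open, the fingers measure 119 mm over their backs; the gripper's body (75 mm by 180 mm) begins 59 mm behind the grasp point.
Start: joints at [1.041, 0.124, 1.65, -0, 1.367, -0.083], TCP at [0.281, 0.586, 0.206] pointing down, gripper open.
Joint ranges: [-2.61, 2.61], [-1.02, 2.33], [0.03, 2.71], [-1.35, 4.49], [0.32, 2.68], [-2.91, 2.91]. Speed limits (rad/s): [2.57, 2.57, 3.14, 3.14, 3.14, 3.14].

INTERFACE

Orientations are given as a unit quaternion [x, y, z, w].
In Python, from bench import read_state, capture, calibration, close_job gives the robot as it stands. The module is installed in compiled form; this text tells all that it offers.
- The arm moves only by the shell command python3 -m pendant 'ROWS' [FORCE]. ROWS is JSON, a list of rows, each an object with "linear": the shift along the tool's x, y, z in mm, a list of three; "turn": the turn about the tool's z in degrees; "gripper": the closure, from 0 (fully open) to 1 (shut). A call has 1 to 8 rows; each row shifts and turns the commanded pose from where the row before left it, along the tool's axes as they then stand; what a row does not reach is not made up. A row lasts 1/8 s, in which the tool goes at most 62.5 mm and 10.7 degrees, less where a joint would pass 70% of its speed; a pose out of reach is approached as far as the arm can. A call is refused whole if a number of a shift passes 62.5 or a number of a turn 10.7, either way. A call with a gripper value outside its range is refused whole. The fingers move at their own pace and stop on an object; FORCE is the grip in N (left out, the last holds). Time passes only in rows, so rows that do not move let the fingers close. It gives the time, the measured TCP pose, the force, the opening and the grip force at its end, in the units of the state.
- read_state(): the state, without advancing time (a new reading comes with each control period).
- capture(name): name is "scene" or "top"; returns the picture (480x640x3 uint8, red, green, blue); there is no depth.
- calibration(name): a dict with "camera_matrix" (3x3 intrinsics, pixels), "dist_coeffs" ([k1, k2, p1, p2, k3] as OpenCV has them; the pictures are not rectified), "eye" and "orientation" of the camera in the world. Camera axes: x right, y down, z forward; pixel columns grow to the right and rows downward; lengths in m; the calibration is good to about 2 mm. A picture is of the moment at which its call begins. calibration takes no time and is no camera call.
- close_job(): hands the job in; it is judged then, once.
The state is a dict: "time_s": time; "qpos": joint angles; "qd": joint speeds; "tau": joint torques, N m; "tool_pos": TCP position; "tool_rot": TCP orientation; "force": force on the tool from outside, world axes, zero at the start; "ft_torque": the same for the moment, N m; "finger_gap": opening from 0.0 (shut) to 1.0 (fully open); "finger_force": force on a finger pad.
Only numpy, scipy, OpenCV 4.12 (cv2) and the standard library are available. Lean on these libraries where they do the work, as an engineer would, in place of code of your own. Each camera call takes 0.05 s, during which the arm holds its last target. There are 200 camera calls.

## Working session

There is one attempt and no reset: what is moved stays moved. The work goes in short steps, Python scripts to look and compute and a shell command to move; the robot and the scene stay as the last step left them, time stands still between calls to the robot, and variables do not carry over. Pictures are saved under pics/ and viewed, at most 10 in all, crops included, and the job is handed in when it is done.

```bash
mkdir -p pics; python3 - <<'E'
from bench import *
import cv2,json
for n in("scene","top"):
    cv2.imwrite(f"pics/{n}0.png",capture(n)[:,:,::-1]); print(n,calibration(n))
s=read_state();print(s)
E
```

```text
scene {'camera_matrix': array([[487.62121175,   0.        , 324.13086247],
       [  0.        , 487.62121175, 242.41023107],
       [  0.        ,   0.        ,   1.        ]]), 'dist_coeffs': array([-0.12267134,  0.        ,  0.        ,  0.        ,  0.        ]), 'eye': array([ 0.16648662, -0.51423535,  0.99908517]), 'orientation': array([ 0.89221633, -0.25527343,  0.10977862, -0.35599741])}
top {'camera_matrix': array([[571.17605576,   0.        , 315.05421827],
       [  0.        , 571.17605576, 228.70959654],
       [  0.        ,   0.        ,   1.        ]]), 'dist_coeffs': array([-0.1168542,  0.       ,  0.       ,  0.       ,  0.       ]), 'eye': array([0.41001169, 0.19124484, 1.25464607]), 'orientation': array([-0.70107508,  0.70648246, -0.0717451 ,  0.06503007])}
{'time_s': 0.1, 'qpos': array([ 1.04140148e+00,  1.24417302e-01,  1.65150528e+00, -5.88847270e-06,
        1.36749382e+00, -8.26168545e-02]), 'qd': array([-0.00076074, -0.00166752, -0.00291094,  0.00016355,  0.00175741,
       -0.00113297]), 'tau': array([ 2.80811955e-04, -4.18878937e+01, -3.61097181e+01,  7.77277141e-02,
        4.61613236e-02, -9.91668367e-05]), 'tool_pos': array([0.28058308, 0.58567645, 0.20474361]), 'tool_rot': array([ 2.21535002e-01,  9.75151994e-01, -8.70380608e-04, -2.71955064e-04]), 'force': array([-0.06338665,  0.05299436,  0.10388341]), 'ft_torque': array([ 0.00807677, -0.05561103,  0.02622287]), 'finger_force': 0.0, 'finger_gap': 0.9976661490643377}
```

View pics/scene0.png

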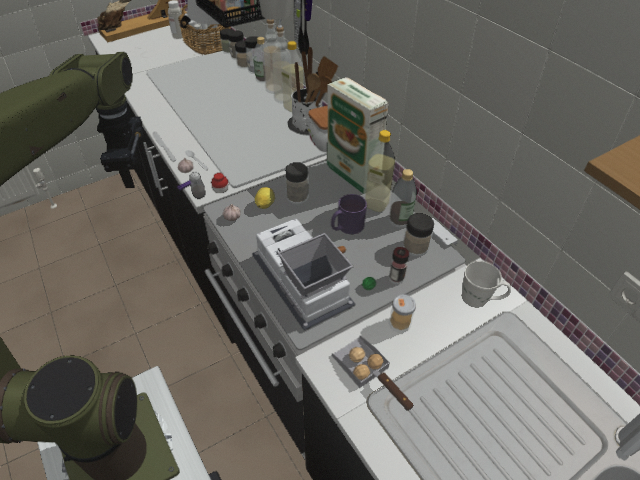

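View pics/top0.png

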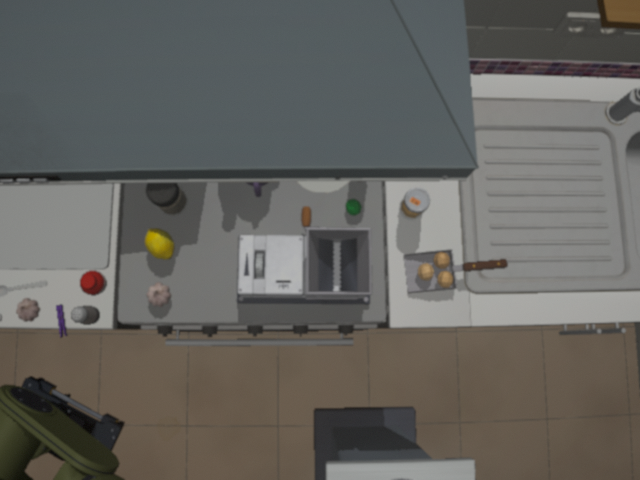

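The top picture shows the nutcracker at (304,266): its white head with the wheel at about (259,265) and the hopper at (338,263). The scoop pan is at (430,271), its lip to the left and its handle at (485,266).

Candidates for walnuts (top picture):
- Brown, in the scoop: (426,271), (445,259), (446,279). These match the description and I choose them.
- Green look-alike: (354,207), to be left alone.
- Orange-brown object: (306,215), to be left alone.

One crop to check the choice.

```bash
cat > h.py <<'E'
import numpy as np,cv2
from scipy.spatial.transform import Rotation as R
from bench import *
def ray(n,uv):
    c=calibration(n);p=cv2.undistortPoints(np.array([[uv]],float),c["camera_matrix"],c["dist_coeffs"])[0,0]
    return c["eye"],R.from_quat(c["orientation"]).apply([p[0],p[1],1])
def onz(n,uv,z):
    e,d=ray(n,uv);return (e+d*(z-e[2])/d[2])
def proj(n,P):
    c=calibration(n);r=R.from_quat(c["orientation"]).inv();P=np.atleast_2d(P)-c["eye"]
    return cv2.projectPoints(r.apply(P),np.zeros(3),np.zeros(3),c["camera_matrix"],c["dist_coeffs"])[0][:,0]
E
python3 - <<'E'
import cv2
t=cv2.imread("pics/top0.png");s=cv2.imread("pics/scene0.png")
a=cv2.resize(t[215:315,230:390],None,fx=5,fy=5,interpolation=2)[:500]
cv2.imwrite("pics/c1.png",a)
b=cv2.resize(t[235:305,395:515],(800,467),interpolation=2)
cv2.imwrite("pics/c2.png",b)
E
```

```text
(no output)
```

View pics/c1.png

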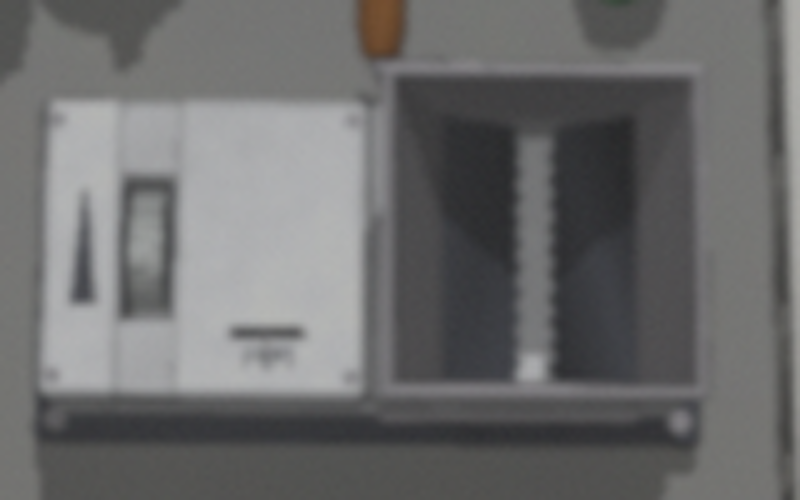

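View pics/c2.png

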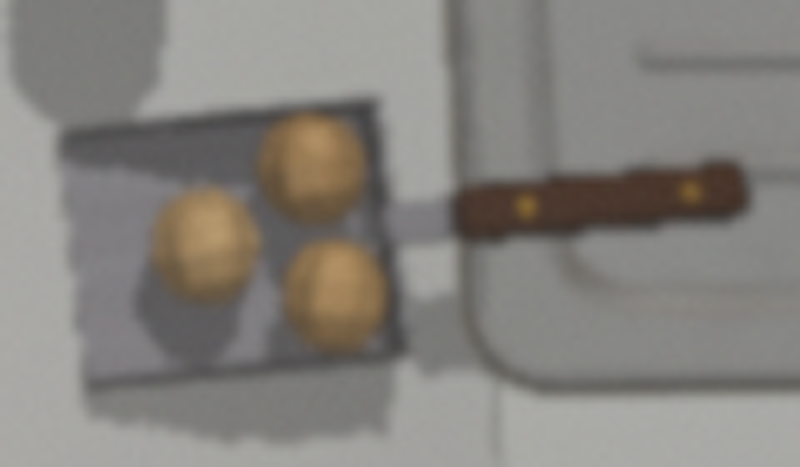

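The close crop confirms three brown walnuts in the scoop. The wheel slot is at about (147,247) in crop 1 and the hopper rim runs from (388,72) to (697,388). The handle in crop 2 goes from (460,212) to (745,188).

```bash
python3 - <<'E'
from h import *
np.set_printoptions(precision=4,suppress=True)
A=lambda x,y:(230+x/5-.4,215+y/5-.4); B=lambda x,y:(395+x/6.667-.4,235+y/6.667-.4)
rim=[onz("top",A(*p),.15) for p in[(385,70),(697,70),(698,388),(385,388)]]
print("rim",np.array(rim)[:,:2],np.mean(rim,0))
w=onz("top",A(147,247),.100);print("wheel",w)
hd=[onz("top",A(*p),.092) for p in[(45,103),(362,97),(362,392),(40,390)]]
print("head",np.array(hd)[:,:2],np.mean(hd,0))
h1,h2=[onz("top",B(*p),.041) for p in[(458,213),(748,188)]]
d=h1-h2;print("handle",h1,h2,np.linalg.norm(d),"yaw",np.arctan2(d[1],d[0]))
sc=[onz("top",B(*p),z) for p,z in[((62,135),.004),((88,388),.004),((375,100),.021),((404,357),.021)]]
print("pan",np.array(sc)[:,:2],np.mean(sc,0))
s=read_state();r=R.from_quat(s["tool_rot"]);print(r.as_matrix(),s["tool_pos"])
E
```

```text
rim [[0.627  0.1964]
 [0.6262 0.0732]
 [0.5008 0.0761]
 [0.5019 0.1972]] [0.564  0.1357 0.15  ]
wheel [0.564  0.2941 0.1   ]
head [[0.6255 0.3377]
 [0.6271 0.2063]
 [0.5051 0.2068]
 [0.5067 0.3379]] [0.5661 0.2722 0.092 ]
handle [ 0.5626 -0.141   0.041 ] [ 0.5696 -0.2381  0.041 ] 0.0973945878261376 yaw 1.6430971012791749
pan [[ 0.5948 -0.0186]
 [ 0.5105 -0.0242]
 [ 0.603  -0.1206]
 [ 0.5179 -0.1259]] [ 0.5566 -0.0723  0.0125]
[[-0.9018  0.4321 -0.0009]
 [ 0.4321  0.9018 -0.0016]
 [ 0.0001 -0.0018 -1.    ]] [0.2806 0.5857 0.2047]
```

Nutcracker: yaw ≈ 0, wheel crown at (0.564, 0.294). Scoop: yaw 1.643 rad, grip at (0.564, -0.164, 0.0335). I first turn the tool so that its x axis is along world y, shut the fingers and go over the wheel.

```bash
python3 -m pendant '[{"linear":[0,0,0],"turn":10.5,"gripper":1},{"linear":[0,0,0],"turn":10.5,"gripper":1},{"linear":[0,0,0],"turn":10.5,"gripper":1},{"linear":[0,0,0],"turn":10.5,"gripper":1},{"linear":[0,0,0],"turn":10.5,"gripper":1},{"linear":[0,0,0],"turn":10.5,"gripper":1},{"linear":[0,0,0],"turn":1.4,"gripper":1}]' 40
python3 -m pendant '[{"linear":[-36.5,35.4,0],"turn":0,"gripper":1},{"linear":[-36.5,35.4,0],"turn":0,"gripper":1},{"linear":[-36.5,35.4,0],"turn":0,"gripper":1},{"linear":[-36.5,35.4,0],"turn":0,"gripper":1},{"linear":[-36.5,35.4,0],"turn":0,"gripper":1},{"linear":[-36.5,35.4,0],"turn":0,"gripper":1},{"linear":[-36.5,35.4,0],"turn":0,"gripper":1},{"linear":[-36.5,35.4,0],"turn":0,"gripper":1}]'
```

```text
time_s: 0.98
tool_pos: [0.2807, 0.5859, 0.2052]
tool_rot: [0.707, 0.707, -0.001, 0.0]
force: [-0.3, 0.7, -1.2]
finger_gap: 0.321
finger_force: 0.0
time_s: 1.98
tool_pos: [0.5649, 0.2928, 0.2056]
tool_rot: [0.706, 0.708, -0.0, -0.0]
force: [0.9, 0.0, 0.7]
finger_gap: 0.012
finger_force: 0.0
```

```bash
python3 -m pendant '[{"linear":[1,-10,36],"turn":0,"gripper":1},{"linear":[0,0,36],"turn":0,"gripper":1},{"linear":[0,0,3],"turn":0,"gripper":1},{"linear":[0,0,0],"turn":0,"gripper":1}]'
python3 -m pendant '[{"linear":[0,0,2],"turn":0,"gripper":1},{"linear":[0,0,0],"turn":0,"gripper":1}]'
python3 -m pendant '[{"linear":[0,0,1],"turn":0,"gripper":1},{"linear":[0,0,0],"turn":0,"gripper":1}]'
```

```text
time_s: 2.48
tool_pos: [0.5544, 0.2954, 0.1317]
tool_rot: [0.707, 0.708, 0.0, 0.0]
force: [-0.5, 0.0, 0.4]
finger_gap: 0.001
finger_force: 0.0
time_s: 2.72
tool_pos: [0.5548, 0.2956, 0.1304]
tool_rot: [0.707, 0.707, 0.001, 0.0]
force: [0.0, 0.6, 0.1]
finger_gap: 0.0
finger_force: 0.0
time_s: 2.98
tool_pos: [0.5541, 0.2952, 0.128]
tool_rot: [0.707, 0.707, 0.0, 0.0]
force: [0.6, -0.1, -0.5]
finger_gap: 0.002
finger_force: 0.0
```

```bash
python3 -m pendant '[{"linear":[0,0,1],"turn":0,"gripper":1},{"linear":[0,0,0],"turn":0,"gripper":1}]'
python3 -m pendant '[{"linear":[0,0,1],"turn":0,"gripper":1},{"linear":[0,0,0],"turn":0,"gripper":1}]'
```

```text
time_s: 3.22
tool_pos: [0.554, 0.2951, 0.1267]
tool_rot: [0.707, 0.707, -0.0, -0.0]
force: [0.5, -0.2, 0.4]
finger_gap: 0.003
finger_force: 0.0
time_s: 3.48
tool_pos: [0.554, 0.2952, 0.1257]
tool_rot: [0.707, 0.707, -0.0, -0.0]
force: [-0.1, -0.7, 0.0]
finger_gap: 0.009
finger_force: 0.0
```

```bash
python3 -m pendant '[{"linear":[0,2,1],"turn":0,"gripper":1},{"linear":[0,0,0],"turn":0,"gripper":1}]'
python3 -m pendant '[{"linear":[0,0,1],"turn":0,"gripper":1},{"linear":[0,0,0],"turn":0,"gripper":1}]'
```

```text
time_s: 3.72
tool_pos: [0.5562, 0.2951, 0.1247]
tool_rot: [0.707, 0.707, -0.0, -0.0]
force: [-0.3, -0.8, 0.3]
finger_gap: 0.007
finger_force: 0.0
time_s: 3.98
tool_pos: [0.556, 0.2951, 0.1237]
tool_rot: [0.707, 0.707, -0.0, -0.0]
force: [0.2, 0.1, 0.0]
finger_gap: 0.001
finger_force: 0.0
```

```bash
python3 -m pendant '[{"linear":[0,2,0],"turn":0,"gripper":1},{"linear":[0,0,0],"turn":0,"gripper":1}]'
python3 -m pendant '[{"linear":[0,2,0],"turn":0,"gripper":1},{"linear":[0,0,0],"turn":0,"gripper":1}]'
```

```text
time_s: 4.22
tool_pos: [0.5583, 0.2952, 0.124]
tool_rot: [0.707, 0.707, 0.0, 0.0]
force: [0.1, -0.7, 0.1]
finger_gap: 0.007
finger_force: 0.0
time_s: 4.47
tool_pos: [0.5602, 0.2951, 0.1239]
tool_rot: [0.707, 0.707, 0.0, 0.0]
force: [0.3, 0.3, -0.3]
finger_gap: 0.004
finger_force: 0.0
```

```bash
python3 - <<'E'
from h import *
a=capture("top");b=capture("scene")
A=cv2.resize(a[195:335,200:340],(600,600),interpolation=2)[:,:,::-1]
for n in("top","scene"):print(proj(n,[[.564,.294,.102],[.558,.295,.099]]))
cv2.imwrite("pics/c3.png",cv2.resize(b[190:310,220:380],(800,600),interpolation=2)[:,:,::-1])
cv2.imwrite("pics/c3t.png",A)
E
```

```text
[[258.94100359 263.88768259]
 [258.55381588 267.00790786]]
[[282.62240977 231.68268493]
 [280.46912222 233.11874466]]
```

View pics/c3.png

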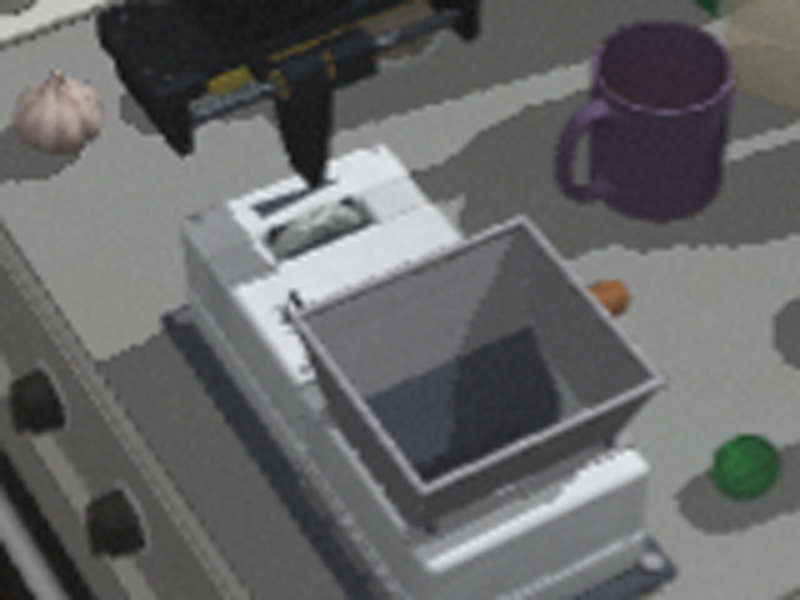

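The scene crop shows the wheel at (318,228), about (283.6,235.4) in the full picture. The narrow fingertip is at (313,186), beyond the wheel in y or above it. I triangulate the wheel.

```bash
python3 - <<'E'
from h import *
def tri(a,b):
    M=np.zeros((3,3));v=np.zeros(3)
    for n,p in(("top",a),("scene",b)):
        e,d=ray(n,p);d/=np.linalg.norm(d);Q=np.eye(3)-np.outer(d,d);M+=Q;v+=Q@e
    x=np.linalg.solve(M,v);return x,proj("top",x)[0]-a,proj("scene",x)[0]-b
S=lambda x,y:(220+x/5-.4,190+y/5-.4)
print("wheel mid",tri((259,264),S(318,226)))
for z in(.095,.1,.102):print(z,onz("scene",S(318,226),z),"tip",onz("scene",S(313,188),z))
# head corners: near-left, far-right of head in scene
print("head nl",onz("scene",S(185,222),.092),"fr",onz("scene",S(462,238),.092),"fl",onz("scene",S(382,147),.092))
print("rim",[onz("scene",S(*p),.15)[:2] for p in[(296,312),(520,220),(660,380),(425,488)]])
E
```

```text
wheel mid (array([0.56556503, 0.29505101, 0.08872203]), array([ 0.00451647, -0.01194436]), array([-0.00981998,  0.00195453]))
0.095 [0.5628382  0.28946298 0.095     ] tip [0.57424676 0.31557889 0.095     ]
0.1 [0.5606462  0.28501817 0.1       ] tip [0.57199167 0.31098964 0.1       ]
0.102 [0.5597694  0.28324024 0.102     ] tip [0.57108963 0.30915394 0.102     ]
head nl [0.50615989 0.33110838 0.092     ] fr [0.62376195 0.24535561 0.092     ] fl [0.62258415 0.32657769 0.092     ]
rim [array([0.50218259, 0.19596021]), array([0.6251943 , 0.19249023]), array([0.6248879 , 0.07070209]), array([0.50007845, 0.07293159])]
```

View pics/c3t.png

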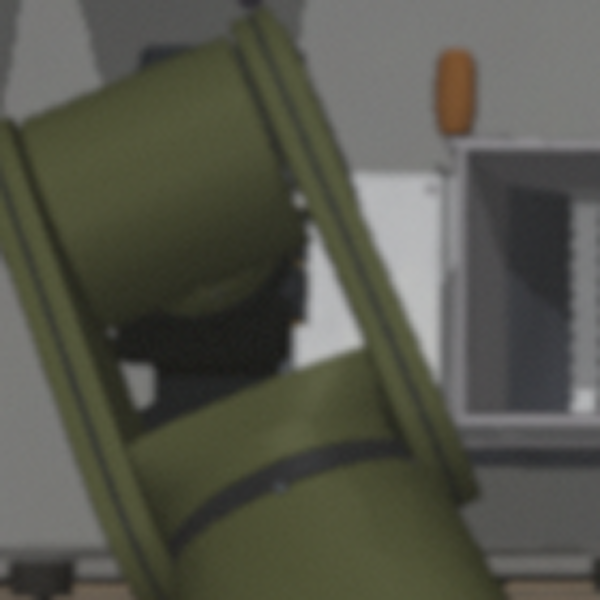

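The tip shows about 15 mm higher than nominal (thin black finger, no contact). I lower it slowly until the force reports contact.

```bash
python3 -m pendant '[{"linear":[0,0,2],"turn":0,"gripper":1},{"linear":[0,0,0],"turn":0,"gripper":1}]'|grep -E "pos|force: \["
python3 -m pendant '[{"linear":[0,0,2],"turn":0,"gripper":1},{"linear":[0,0,0],"turn":0,"gripper":1}]'|grep -E "pos|force: \["
python3 -m pendant '[{"linear":[0,0,1],"turn":0,"gripper":1},{"linear":[0,0,0],"turn":0,"gripper":1}]'|grep -E "pos|force: \["
python3 -m pendant '[{"linear":[0,0,1],"turn":0,"gripper":1},{"linear":[0,0,0],"turn":0,"gripper":1}]'|grep -E "pos|force: \["
```

```text
tool_pos: [0.5599, 0.2951, 0.1215]
force: [0.3, -0.2, -0.3]
tool_pos: [0.5599, 0.2951, 0.1195]
force: [0.2, -0.1, 0.7]
tool_pos: [0.56, 0.2951, 0.1187]
force: [-0.4, -0.8, -0.0]
tool_pos: [0.56, 0.2951, 0.1178]
force: [1.0, -0.0, 0.7]
```

```bash
python3 -m pendant '[{"linear":[0,0,1.5],"turn":0,"gripper":1},{"linear":[0,0,0],"turn":0,"gripper":1}]'|grep -E "pos|force: \["
python3 -m pendant '[{"linear":[0,0,1.5],"turn":0,"gripper":1},{"linear":[0,0,0],"turn":0,"gripper":1}]'|grep -E "pos|force: \["
python3 -m pendant '[{"linear":[0,0,1.5],"turn":0,"gripper":1},{"linear":[0,0,0],"turn":0,"gripper":1}]'|grep -E "pos|force: \["
python3 -m pendant '[{"linear":[0,0,1.5],"turn":0,"gripper":1},{"linear":[0,0,0],"turn":0,"gripper":1}]'|grep -E "pos|force: \["
python3 -c "
from h import *
b=capture('scene')
cv2.imwrite('pics/c4.png',cv2.resize(b[200:260,250:330],(800,600),interpolation=2)[:,:,::-1])"
```

```text
tool_pos: [0.5599, 0.2951, 0.1162]
force: [0.3, 0.5, 0.2]
tool_pos: [0.56, 0.2951, 0.1146]
force: [0.3, -0.6, -0.8]
tool_pos: [0.56, 0.2951, 0.1131]
force: [-0.0, 0.1, -0.4]
tool_pos: [0.56, 0.2951, 0.1117]
force: [-0.9, -0.5, 0.2]
```

View pics/c4.png

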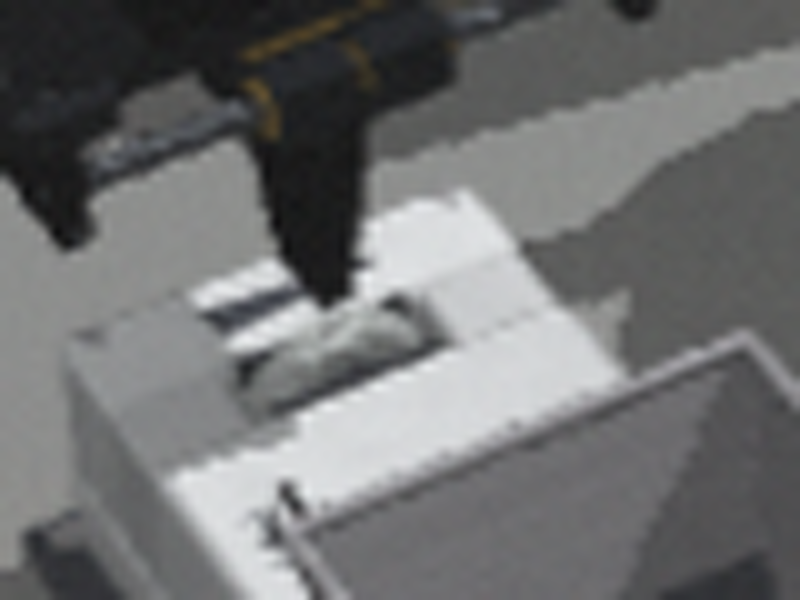

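The tip is now at (282.8,230.5), just over the crown at about (284,232.5), with a few mm still to go.

```bash
for i in 1 2 3; do :; done; python3 -m pendant '[{"linear":[0,0,1.5],"turn":0,"gripper":1},{"linear":[0,0,0],"turn":0,"gripper":1}]'|grep -E "pos|force: \["
python3 -m pendant '[{"linear":[0,0,1.5],"turn":0,"gripper":1},{"linear":[0,0,0],"turn":0,"gripper":1}]'|grep -E "pos|force: \["
python3 -m pendant '[{"linear":[0,0,1],"turn":0,"gripper":1},{"linear":[0,0,0],"turn":0,"gripper":1}]'|grep -E "pos|force: \["
```

```text
tool_pos: [0.56, 0.2951, 0.1102]
force: [0.1, 0.6, 0.2]
tool_pos: [0.56, 0.2951, 0.1086]
force: [0.0, -0.0, 0.6]
tool_pos: [0.56, 0.2952, 0.1077]
force: [-0.8, -0.6, -0.8]
```

```bash
python3 -m pendant '[{"linear":[0,0,1],"turn":0,"gripper":1},{"linear":[0,0,0],"turn":0,"gripper":1}]'|grep -E "pos|force: \["
python3 -m pendant '[{"linear":[0,0,1],"turn":0,"gripper":1},{"linear":[0,0,0],"turn":0,"gripper":1}]'|grep -E "pos|force: \["
python3 -m pendant '[{"linear":[0,0,1],"turn":0,"gripper":1},{"linear":[0,0,0],"turn":0,"gripper":1}]'|grep -E "pos|force: \["
python3 -m pendant '[{"linear":[0,0,1],"turn":0,"gripper":1},{"linear":[0,0,0],"turn":0,"gripper":1}]'|grep -E "pos|force: \["
```

```text
tool_pos: [0.56, 0.2951, 0.1067]
force: [0.6, 0.6, -0.0]
tool_pos: [0.56, 0.2951, 0.1057]
force: [0.2, 0.8, 0.2]
tool_pos: [0.56, 0.2951, 0.1047]
force: [0.6, 0.0, -1.0]
tool_pos: [0.56, 0.2952, 0.1037]
force: [-0.2, -1.2, 0.0]
```

```bash
python3 -c "
from h import *
s=read_state();p=s['tool_pos'];print(p,s['force'],s['tau'])
for z in(.0787,.09,.1,.11):print(z,proj('scene',[p[0],p[1],z])[0]*10-[2500,2000])
b=capture('scene')
cv2.imwrite('pics/c5.png',cv2.resize(b[200:260,250:330],(800,600),interpolation=2)[:,:,::-1])"
```

```text
[0.55999094 0.29516504 0.10373131] [-0.24043309 -1.16577167  0.04435008] [-2.72551508e-03 -4.16272902e+01 -3.38278985e+01  8.35064705e-02
 -3.82535698e-03  5.73985471e-05]
0.0787 [314.90852043 382.37657335]
0.09 [312.79909507 352.24428776]
0.1 [310.9132225  325.25685583]
0.11 [309.00917629 297.96263086]
```

View pics/c5.png

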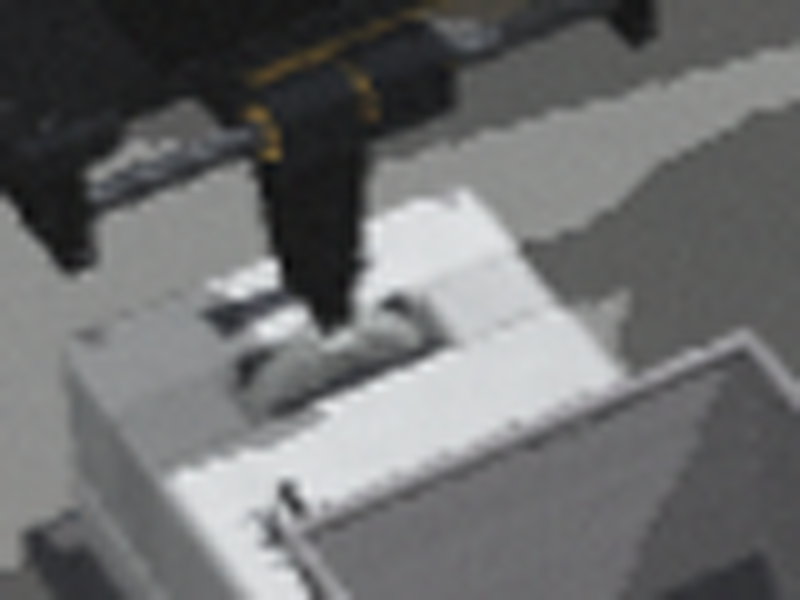

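The tip is now at (335,330), level with the crown and overlapping it in the picture. I go on down in 1 mm steps.

```bash
python3 -m pendant '[{"linear":[0,0,1],"turn":0,"gripper":1},{"linear":[0,0,0],"turn":0,"gripper":1}]'|grep -E "pos|force: \["
python3 -m pendant '[{"linear":[0,0,1],"turn":0,"gripper":1},{"linear":[0,0,0],"turn":0,"gripper":1}]'|grep -E "pos|force: \["
python3 -m pendant '[{"linear":[0,0,1],"turn":0,"gripper":1},{"linear":[0,0,0],"turn":0,"gripper":1}]'|grep -E "pos|force: \["
python3 -m pendant '[{"linear":[0,0,1],"turn":0,"gripper":1},{"linear":[0,0,0],"turn":0,"gripper":1}]'|grep -E "pos|force: \["
```

```text
tool_pos: [0.56, 0.2951, 0.1027]
force: [0.3, 0.4, -0.3]
tool_pos: [0.56, 0.2951, 0.1017]
force: [-0.1, -0.8, 0.1]
tool_pos: [0.56, 0.2951, 0.1007]
force: [-0.7, 0.6, -1.2]
tool_pos: [0.56, 0.2951, 0.0997]
force: [0.1, 0.8, 0.1]
```

```bash
python3 -m pendant '[{"linear":[0,0,1],"turn":0,"gripper":1},{"linear":[0,0,0],"turn":0,"gripper":1}]'|grep -E "pos|force: \["
python3 -m pendant '[{"linear":[0,0,1],"turn":0,"gripper":1},{"linear":[0,0,0],"turn":0,"gripper":1}]'|grep -E "pos|force: \["
python3 -m pendant '[{"linear":[0,0,1],"turn":0,"gripper":1},{"linear":[0,0,0],"turn":0,"gripper":1}]'|grep -E "pos|force: \["
python3 -m pendant '[{"linear":[0,0,1],"turn":0,"gripper":1},{"linear":[0,0,0],"turn":0,"gripper":1}]'|grep -E "pos|force: \["
python3 -m pendant '[{"linear":[0,0,1],"turn":0,"gripper":1},{"linear":[0,0,0],"turn":0,"gripper":1}]'
```

```text
tool_pos: [0.56, 0.2951, 0.0987]
force: [0.2, 0.1, -0.3]
tool_pos: [0.56, 0.2951, 0.0977]
force: [0.1, 0.1, 0.6]
tool_pos: [0.56, 0.2951, 0.0967]
force: [-0.4, -0.4, -0.2]
tool_pos: [0.56, 0.2951, 0.0957]
force: [0.6, 0.2, 1.0]
time_s: 10.68
tool_pos: [0.56, 0.2951, 0.0947]
tool_rot: [0.707, 0.707, -0.0, -0.0]
force: [-0.3, 0.0, 0.3]
finger_gap: 0.006
finger_force: 0.0
```

```bash
python3 -c "
from h import *
b=cv2.cvtColor(capture('scene'),7);o=cv2.cvtColor(cv2.imread('pics/scene0.png'),6)
print('now');print(b[222:244,272:296]//10);print('start');print(o[226:244,272:296]//10)
from h import proj
p=read_state()['tool_pos']
for z in(.0697,.09):print(proj('scene',[p[0],p[1],z]))
"
```

```text
now
[[14 14 14 12  6  2  2  2  2  2  2  2  2  3 13 22 21 21 22 22 21 21 22 22]
 [14 14 14 12  6  2  2  2  2  2  2  2  2  2 13 21 21 21 22 22 21 21 22 22]
 [13 14 14 13  9  2  3  2  2  2  2  2  2  2 13 21 21 22 22 21 21 21 21 22]
 [14 14 14 14 12  2  2  2  2  2  2  2  3  2 10 19 22 22 22 22 21 21 22 22]
 [14 14 14 17 17  5  2  2  2  2  2  2  2  2  9 18 22 22 22 22 22 22 21 21]
 [12 13 16 21 19  9  2  2  2  2  2  2  3  3 14 22 22 22 22 22 21 21 20 20]
 [14 14 14 16 20 17  3  2  2  2  2  2  2  3 13 21 21 21 21 20 20 19 19 20]
 [13 13 12  8  6  5  3  2  2  2  2  2  2  4 14 21 18 12 14 17 17 19 20 19]
 [ 8  6  5  5  6  7  6  3  2  2  3  2  2  6 14 16  8  5  7 11 13 17 20 20]
 [ 5  5  5  5  7 14 19 10  2  3  2  3  2  7 14 16 15 13  9 10 10 14 18 20]
 [ 5  5  7 11 14 14 17 18  4  2  2  3  2 10 16 16 16 15 15 11  9 11 16 19]
 [ 9 11 14 14 14 14 15 15  9  2  2  2  2  7 12 12 12 12 14 13  9  9 12 17]
 [14 14 14 14 12 11 12 14 12  5  3  3  3  8 12 10  9 10 11 11  7  7 10 15]
 [14 12  8  7  6 10 13 13 14 11  5  6  9  9 10 10  9  8  7  6  8 15 20 21]
 [13  9  4  5  9 12 12 12 11 12  9  9  9  7  7
[... 1271 characters left out ...]
10  8  9  9  9  9  8  7  6  8 14 19 20]
 [17 12  4  5  9 12 12 11 12 12  9  9  8  6  6  6  6  8 10 14 20 20 20 20]
 [14  9  4  8 11 11 11 11 11 10  9  8  6  5  6  8 13 19 20 20 20 20 20 20]
 [15  9  6  9 11 11 10 11  9  8  7  5  7  9 14 20 20 20 20 20 20 20 20 20]
 [18 13 10 10 10 11 11  8  7  6  8 11 16 20 20 20 20 20 20 20 20 20 20 20]
 [19 18 13 10  9  8  6  6  8 14 20 20 20 20 20 20 20 20 20 20 20 20 20 20]
 [19 19 17  9  9  9 10 15 20 20 20 20 20 20 20 20 20 20 20 20 20 20 20 20]
 [19 19 18 14 16 19 20 20 20 20 20 20 20 20 20 20 20 20 20 20 20 20 20 20]
 [18 17 18 20 20 20 20 20 20 20 20 20 20 20 20 20 20 20 20 20 20 20 20 20]]
[[281.67180859 240.60909922]]
[[281.29464822 235.22313412]]
```

```bash
python3 -m pendant '[{"linear":[0,0,1],"turn":0,"gripper":1},{"linear":[0,0,0],"turn":0,"gripper":1}]'|grep -E "pos|force: \["
python3 -m pendant '[{"linear":[0,0,1],"turn":0,"gripper":1},{"linear":[0,0,0],"turn":0,"gripper":1}]'|grep -E "pos|force: \["
python3 -m pendant '[{"linear":[0,0,1],"turn":0,"gripper":1},{"linear":[0,0,0],"turn":0,"gripper":1}]'|grep -E "pos|force: \["
python3 -m pendant '[{"linear":[0,0,1],"turn":0,"gripper":1},{"linear":[0,0,0],"turn":0,"gripper":1}]'|grep -E "pos|force: \["
```

```text
tool_pos: [0.56, 0.2951, 0.0937]
force: [0.1, 0.2, -0.6]
tool_pos: [0.5603, 0.2952, 0.0934]
force: [-1.1, -0.6, 2.4]
tool_pos: [0.5607, 0.2953, 0.0933]
force: [-1.1, -0.8, 5.7]
tool_pos: [0.5614, 0.2953, 0.0933]
force: [-1.1, -2.1, 9.2]
```

Contact: 9 N at TCP z = 0.0933. The tip therefore lies about 8 mm above the read TCP z, so the reach offset differs from nominal and I go by force. Now I roll shut.

```bash
python3 -m pendant '[{"linear":[0,3,0],"turn":0,"gripper":1},{"linear":[0,3,0],"turn":0,"gripper":1}]'|grep -E "pos|force: \["
python3 -m pendant '[{"linear":[0,3,0],"turn":0,"gripper":1},{"linear":[0,3,0],"turn":0,"gripper":1}]'|grep -E "pos|force: \["
python3 -c "
from h import *
b=cv2.cvtColor(capture('scene'),7);print(b[222:244,272:298]//10)"
```

```text
tool_pos: [0.5677, 0.2952, 0.0933]
force: [0.6, -1.1, 8.2]
tool_pos: [0.5736, 0.2952, 0.0926]
force: [-0.9, -0.3, 6.5]
[[14 14 14 14 14 14 14 14 12  6  2  2  2  2  2  2  2  2  4 14 22 22 21 22
  22 22]
 [14 14 14 14 14 14 14 14 12  6  2  2  2  3  2  2  2  2  6 16 21 22 22 22
  22 22]
 [14 14 14 14 14 14 14 15 15 13  2  2  2  2  2  2  3  2  6 16 21 21 22 22
  22 22]
 [14 14 14 14 13 12 16 21 21 18  3  2  2  2  2  2  2  2  7 16 21 21 21 22
  22 21]
 [14 14 13 12 13 14 14 16 20 18  5  2  2  2  2  2  3  2  9 18 22 22 22 21
  20 20]
 [12 13 13 13 14 14 13 14 13 11  6  2  2  2  2  2  2  2 10 19 21 21 20 20
  20 20]
 [14 14 14 13 13 12  9  8  5  5  5  3  2  2  2  2  2  2  9 17 20 19 19 20
  20 20]
 [14 13 12  8  6  5  5  5  7 11 13  9  3  2  2  2  3  2  9 16 17 19 19 19
  20 20]
 [ 8  6  5  5  5  5  7 11 14 14 14 11  4  2  2  2  2  2  7 12 13 17 20 20
  20 20]
 [ 5  5  5  5  7 11 14 14 14 14 13 11  9  3  2  2  2  3  6 10 10 14 18 20
  20 20]
 [ 5  5  7 11 14 14 14 14 13 12 11 11 11  7  3  2  3  5  9 10  9 11 15 19
  20 20]
 [ 8 11 14 14 14 14 14 13 13 12 12 12 12 10  5  3  4  5 10 13  9  9 12 17
  19 19]
 [14 14 14 13 12 10 13 13 13 12 13 11 10 10  9  7  8 10 12 10  7  7 10 15
  18 20]
 [14 12  9  7  6 11 13 13 12 13 11 10  9  9  9  9  9  8  7  6  8 15 20 21
  21 21]
 [12  9  4  5 10 12 12 11 13 12 10  9  8  6  6  5  5  8 10 15 21 21 21 21
  21 21]
 [12 10  4  8 12 12 11 11 10  9  8  7  6  4  5  6 12 19 21 21 21 21 21 21
  21 21]
 [11  9  6  9 11 11 11 10  9  8  6  4  5  6 10 13 14 17 21 21 21 21 21 21
  21 21]
 [12  9 10 11 11 11 10  8  6  5  6  8 11 13 13 14 15 15 17 21 21 21 21 21
  21 21]
 [13 11 10 11 10  7  6  5  6 10 14 14 14 14 14 17 21 21 21 21 21 21 21 21
  21 21]
 [13 12 11 11 10  8  8 10 14 14 14 15 14 17 21 21 21 21 21 21 21 21 21 21
  21 21]
 [13 13 12 11 11 14 15 15 15 17 21 21 21 21 21 21 21 21 21 21 21 21 21 21
  21 21]
 [12 12 13 14 15 17 21 21 21 21 21 21 21 21 21 21 21 21 21 21 21 21 21 21
  21 21]]
```

```bash
python3 -m pendant '[{"linear":[0,0,-5],"turn":0,"gripper":1},{"linear":[0,-18,0],"turn":0,"gripper":1},{"linear":[0,0,5],"turn":0,"gripper":1},{"linear":[0,0,0],"turn":0,"gripper":1},{"linear":[0,4.5,0],"turn":0,"gripper":1},{"linear":[0,4.5,0],"turn":0,"gripper":1}]'|grep -E "pos|force: \["
python3 -m pendant '[{"linear":[0,4.5,0],"turn":0,"gripper":1}]'|grep -E "pos|force: \["
python3 -m pendant '[{"linear":[0,4.5,0],"turn":0,"gripper":1}]'|grep -E "pos|force: \["
python3 -m pendant '[{"linear":[0,0,-5],"turn":0,"gripper":1},{"linear":[0,-18,0],"turn":0,"gripper":1},{"linear":[0,0,5],"turn":0,"gripper":1},{"linear":[0,0,0],"turn":0,"gripper":1},{"linear":[0,4.5,0],"turn":0,"gripper":1},{"linear":[0,4.5,0],"turn":0,"gripper":1}]'|grep -E "pos|force: \["
python3 -m pendant '[{"linear":[0,4.5,0],"turn":0,"gripper":1}]'|grep -E "pos|force: \["
python3 -m pendant '[{"linear":[0,4.5,0],"turn":0,"gripper":1}]'|grep -E "pos|force: \["
```

```text
tool_pos: [0.5653, 0.2954, 0.0933]
force: [0.7, -1.5, 8.3]
tool_pos: [0.5694, 0.2953, 0.0932]
force: [-0.8, -1.2, 7.5]
tool_pos: [0.574, 0.2953, 0.0926]
force: [0.5, -0.9, 3.8]
tool_pos: [0.5563, 0.2954, 0.0922]
force: [-33.9, -2.4, 27.4]
tool_pos: [0.5566, 0.2954, 0.0921]
force: [-44.2, -3.4, 35.3]
tool_pos: [0.557, 0.2954, 0.0921]
force: [-56.8, -4.7, 43.2]
```

At x=0.557 the wheel holds hard (Fx -57 N), which looks like the stop. I back off at once and confirm with one lighter stroke.

```bash
python3 -m pendant '[{"linear":[0,-12,-4],"turn":0,"gripper":1},{"linear":[0,0,-4],"turn":0,"gripper":1},{"linear":[0,2,0],"turn":0,"gripper":1},{"linear":[0,0,7],"turn":0,"gripper":1},{"linear":[0,0,0],"turn":0,"gripper":1}]'|grep -E "pos|force: \["
python3 -m pendant '[{"linear":[0,2,0],"turn":0,"gripper":1},{"linear":[0,0,0],"turn":0,"gripper":1}]'|grep -E "pos|force: \["
```

```text
tool_pos: [0.5638, 0.2952, 0.0933]
force: [-1.1, -1.0, 7.4]
tool_pos: [0.5658, 0.2952, 0.0934]
force: [-0.2, -1.0, 7.0]
```

```bash
python3 -m pendant '[{"linear":[0,2,0],"turn":0,"gripper":1},{"linear":[0,0,0],"turn":0,"gripper":1}]'|grep -E "pos|force: \["
python3 -m pendant '[{"linear":[0,2,0],"turn":0,"gripper":1},{"linear":[0,0,0],"turn":0,"gripper":1}]'|grep -E "pos|force: \["
```

```text
tool_pos: [0.5662, 0.2952, 0.0933]
force: [-5.4, -1.1, 9.6]
tool_pos: [0.5664, 0.2952, 0.0933]
force: [-10.5, -1.3, 14.0]
```

The stop is confirmed: it holds dead after 2.5 mm, starting from notch 0. Now three opening strokes of one click each.

```bash
python3 -m pendant '[{"linear":[0,-3,-6],"turn":0,"gripper":1},{"linear":[0,4.2,0],"turn":0,"gripper":1},{"linear":[0,0,6],"turn":0,"gripper":1},{"linear":[0,0,0],"turn":0,"gripper":1},{"linear":[0,-3.5,0],"turn":0,"gripper":1},{"linear":[0,-3.5,0],"turn":0,"gripper":1}]'|grep -E "pos|force: \["
python3 -m pendant '[{"linear":[0,-3.5,0],"turn":0,"gripper":1},{"linear":[0,-3.5,0],"turn":0,"gripper":1},{"linear":[0,0,0],"turn":0,"gripper":1}]'|grep -E "pos|force: \["
python3 -m pendant '[{"linear":[0,0,-6],"turn":0,"gripper":1},{"linear":[0,14,0],"turn":0,"gripper":1},{"linear":[0,0,6],"turn":0,"gripper":1},{"linear":[0,0,0],"turn":0,"gripper":1},{"linear":[0,-3.5,0],"turn":0,"gripper":1},{"linear":[0,-3.5,0],"turn":0,"gripper":1}]'|grep -E "pos|force: \["
python3 -m pendant '[{"linear":[0,-3.5,0],"turn":0,"gripper":1},{"linear":[0,-3.5,0],"turn":0,"gripper":1},{"linear":[0,0,0],"turn":0,"gripper":1}]'|grep -E "pos|force: \["
```

```text
tool_pos: [0.5643, 0.2953, 0.0934]
force: [0.9, -0.2, 6.7]
tool_pos: [0.5563, 0.2954, 0.0928]
force: [0.1, -0.4, 6.0]
tool_pos: [0.564, 0.2953, 0.0934]
force: [0.1, -0.7, 6.7]
tool_pos: [0.556, 0.2954, 0.0927]
force: [-0.5, -0.1, 6.0]
```

Third stroke, then lift well clear and move toward the scoop side so the top camera can see the pointer.

```bash
python3 -m pendant '[{"linear":[0,0,-6],"turn":0,"gripper":1},{"linear":[0,14,0],"turn":0,"gripper":1},{"linear":[0,0,6],"turn":0,"gripper":1},{"linear":[0,0,0],"turn":0,"gripper":1},{"linear":[0,-3.5,0],"turn":0,"gripper":1},{"linear":[0,-3.5,0],"turn":0,"gripper":1}]'|grep -E "pos|force: \["
python3 -m pendant '[{"linear":[0,-3.5,0],"turn":0,"gripper":1},{"linear":[0,-3.5,0],"turn":0,"gripper":1},{"linear":[0,0,0],"turn":0,"gripper":1}]'|grep -E "pos|force: \["
python3 -m pendant '[{"linear":[0,0,-50],"turn":0,"gripper":1},{"linear":[0,0,-50],"turn":0,"gripper":0},{"linear":[-50,0,-20],"turn":0,"gripper":0},{"linear":[-55,0,0],"turn":0,"gripper":0},{"linear":[-55,0,0],"turn":0,"gripper":0},{"linear":[-55,0,0],"turn":0,"gripper":0},{"linear":[-55,0,0],"turn":0,"gripper":0},{"linear":[-55,0,0],"turn":0,"gripper":0}]'
python3 -m pendant '[{"linear":[-55,0,0],"turn":0,"gripper":0},{"linear":[-55,0,0],"turn":0,"gripper":0},{"linear":[0,0,0],"turn":-4.1,"gripper":0}]'
python3 -c "
from h import *
a=capture('top');cv2.imwrite('pics/t2.png',a[:,:,::-1]);b=cv2.cvtColor(a,7);o=cv2.cvtColor(cv2.imread('pics/top0.png'),6)
print('start');print(o[278:292,274:294]);print('now');print(b[278:292,274:294])
cv2.imwrite('pics/s2.png',capture('scene')[:,:,::-1])"
```

```text
tool_pos: [0.564, 0.2953, 0.0934]
force: [0.6, 0.2, 7.1]
tool_pos: [0.556, 0.2955, 0.0927]
force: [0.2, -0.0, 6.6]
time_s: 20.02
tool_pos: [0.5547, -0.0316, 0.2107]
tool_rot: [0.707, 0.707, -0.0, -0.001]
force: [0.8, 0.6, 0.8]
finger_gap: 0.685
finger_force: 0.0
time_s: 20.4
tool_pos: [0.5545, -0.1433, 0.2104]
tool_rot: [0.683, 0.731, -0.001, -0.001]
force: [-0.4, 0.6, -0.4]
finger_gap: 0.975
finger_force: 0.0
start
[[179 179 178 178 178 178 178 179 180 180 179 179 179 180 179 179 178 179
  178 180]
 [179 174 169 166 165 164 167 167 167 168 168 167 167 167 166 168 172 177
  180 180]
 [175 164 144 132 128 129 129 129 131 131 131 130 131 130 129 135 151 169
  178 179]
 [172 155 125 102  93  94  93  96  98  99  97  96  95  94  94 104 132 159
  175 179]
 [171 158 137 120 116 116 116 117 113 115 118 118 116 117 116 123 139 160
  175 178]
 [173 168 161 157 155 152 150 149 142 140 145 148 149 149 151 158 165 172
  175 178]
 [174 173 173 170 164 158 156 151 144 141 145 147 149 152 160 171 176 178
  179 179]
 [174 175 174 172 162 152 148 143 131 129 131 132 139 144 156 172 179 181
  179 177]

[... 1005 characters left out ...]
 174 182
  188 188]
 [185 184 183 182 175 166 166 161 153 150 154 155 157 161 168 181 186 188
  189 189]
 [185 185 186 183 172 160 157 151 140 138 142 140 146 154 166 180 190 190
  191 188]
 [187 187 187 183 170 159 160 153 138 135 141 143 152 158 168 182 188 189
  189 189]
 [188 188 189 183 174 168 172 168 152 146 158 166 168 168 171 182 188 189
  190 187]
 [189 189 189 187 180 178 183 180 167 160 170 180 183 180 177 184 188 188
  189 189]
 [189 190 190 190 186 187 188 187 181 177 181 186 186 186 185 187 187 187
  188 189]
 [189 189 189 191 190 188 189 187 185 186 186 188 189 187 188 188 187 186
  188 188]
 [187 188 188 189 187 188 186 186 186 186 186 188 188 187 187 187 186 187
  188 188]]
```

```bash
python3 -c "
from h import *
a=cv2.cvtColor(cv2.imread('pics/t2.png'),6).astype(float);o=cv2.cvtColor(cv2.imread('pics/top0.png'),6).astype(float)
A=a[230:300,234:306];O=o[230:300,234:306];r=A/O;g=np.median(r);print(g)
d=np.abs(A-O*g);print(np.argwhere(d>12)[:60].tolist()+[], (d>12).sum())
print('wheel',(O*g)[20:50:2,20:32].astype(int));print(A[20:50:2,20:32].astype(int))"
```

```text
1.0617977528089888
[] 0
wheel [[142 123 116 117 118 118 123 122 122 125 130 146]
 [125  92  83  90  93  92  92  92  91  88 104 133]
 [118  91 104 125 131 133 131 129 117 104 104 136]
 [118  97 116 136 145 145 144 138 115  97 107 141]
 [117 106 126 145 149 151 148 140 115  93 107 144]
 [109 109 138 155 158 157 153 144 118  90 104 143]
 [108 113 141 155 161 162 161 152 127  93 104 142]
 [110 122 152 162 165 164 157 143 116  90 104 140]
 [109 117 146 157 155 156 156 144 115  90 107 145]
 [104 102 122 130 133 139 142 134 111  93 121 157]
 [100  93 111 121 125 127 125 115  95  89 122 159]
 [100  88 104 113 116 115 113 106  91  89 123 159]
 [ 96  81  92 101 102 104 105  99  90  91 125 161]
 [ 95  79  91 102 105 106 105 104  99 102 129 164]
 [119 114 123 132 135 136 138 136 134 133 145 166]]
[[142 122 117 118 120 121 122 121 122 125 131 147]
 [124  93  86  90  93  94  94  94  89  89 103 135]
 [120  92 104 125 133 132 132 130 117 104 107 136]
 [119  97 117 138 145 145 144 137 118  98 107 141]
 [119 105 127 146 152 151 149 140 116  92 105 143]
 [110 107 135 154 158 157 155 145 119  92 106 143]
 [108 113 140 155 159 162 162 154 125  95 104 141]
 [110 123 153 165 166 164 159 145 116  89 102 142]
 [109 118 147 156 156 156 155 144 116  88 108 145]
 [105 104 122 129 132 138 143 135 110  93 121 156]
 [100  94 111 121 125 127 127 117  97  89 122 159]
 [ 99  89 104 115 117 114 113 105  91  89 123 159]
 [ 97  82  92 103 105 105 104 100  92  92 125 161]
 [ 97  81  91 103 106 107 105 105 100 102 130 164]
 [119 116 124 134 136 136 138 137 134 135 147 167]]
```

```bash
python3 -c "
from h import *
s=cv2.imread('pics/s2.png');o=cv2.imread('pics/scene0.png')
c=lambda i:cv2.resize(i[222:262,255:295],(400,400),interpolation=2)
t=cv2.imread('pics/t2.png');q=cv2.imread('pics/top0.png')
e=lambda i:cv2.resize(i[272:294,268:300],(400,200),interpolation=2)
cv2.imwrite('pics/v9.png',np.vstack([np.hstack([c(o),c(s)]),np.hstack([e(q),e(t)])]))"
```

```text
(no output)
```

View pics/v9.png

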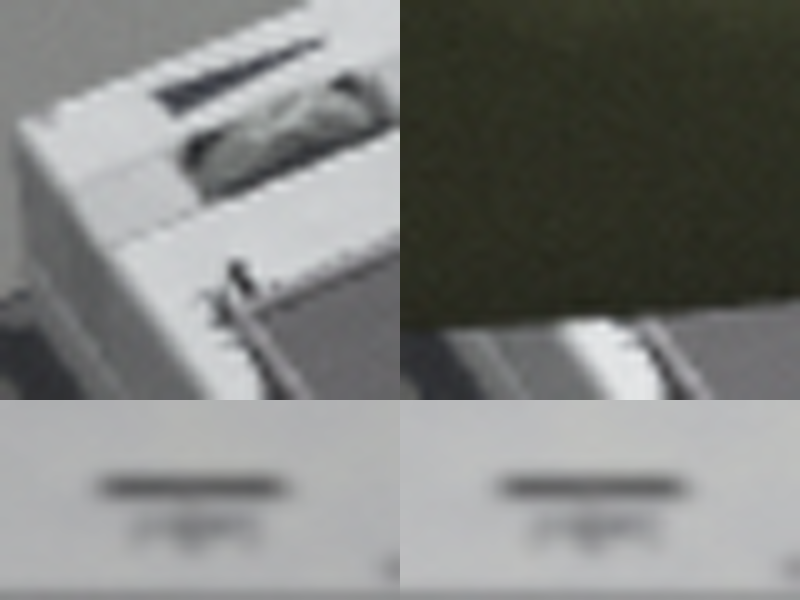

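The pointer sits on the middle of the seven ticks (bottom row, x≈190 of 130–255), so three clicks; it started there too. By force the wheel went to the dead stop and rolled freely back three strokes.

Now the scoop. The vertical offset is uncertain, so I descend with open fingers by force.

```bash
python3 -m pendant '[{"linear":[-17,8.4,40],"turn":0,"gripper":0},{"linear":[0,0,50],"turn":0,"gripper":0},{"linear":[0,0,50],"turn":0,"gripper":0},{"linear":[0,0,30],"turn":0,"gripper":0},{"linear":[0,0,5],"turn":0,"gripper":0},{"linear":[0,0,0],"turn":0,"gripper":0}]'|grep -E "time|pos|force: \["
python3 -m pendant '[{"linear":[0,0,4],"turn":0,"gripper":0},{"linear":[0,0,0],"turn":0,"gripper":0}]'|grep -E "pos|force: \["
python3 -m pendant '[{"linear":[0,0,3],"turn":0,"gripper":0},{"linear":[0,0,0],"turn":0,"gripper":0}]'|grep -E "pos|force: \["
python3 -c "
from h import *
b=capture('scene');cv2.imwrite('pics/s3.png',b[:,:,::-1]);g=cv2.cvtColor(b,7)
p=read_state()['tool_pos'];print(p)
for z in(p[2]-.025,p[2]+.008):print([proj('scene',[p[0]+dx,p[1]+dx*.07,z])[0].round(1).tolist() for dx in(-.0535,0,.0535)])
print(proj('scene',[[.5642,-.164,.0335],[.5696,-.238,.041],[.5626,-.141,.041]]))"
```

```text
time_s: 21.25
tool_pos: [0.5653, -0.1559, 0.0374]
force: [-0.2, 0.2, 0.4]
tool_pos: [0.5656, -0.1564, 0.034]
force: [-0.4, -0.9, 0.0]
tool_pos: [0.5648, -0.1562, 0.0298]
force: [0.4, -0.2, 0.5]
[ 0.56478145 -0.15620473  0.02984811]
[[364.5, 397.1], [383.0, 384.0], [400.8, 371.3]]
[[365.7, 390.2], [384.7, 376.9], [402.8, 364.1]]
[[386.35985362 380.69551884]
 [409.89615639 404.50400809]
 [379.87248919 371.4307385 ]]
```

```bash
python3 -c "
from h import *
g=cv2.cvtColor(cv2.imread('pics/s3.png'),6);o=cv2.cvtColor(cv2.imread('pics/scene0.png'),6)
for r in range(340,408,2):print(r,''.join('#' if g[r,c]<45 else('+' if abs(int(g[r,c])-int(o[r,c]))>45 else '.') for c in range(335,430)))"
```

```text
340 ................................+###################++++++############+++###########+++++++++++
342 .................................########################++++++++++++############++++++++++++++
344 ................................##############################################+++++++##########
346 ................................+###########################################++++++########++###
348 ................................##########################################+++++###++##++++#++#+
350 ...............................+################################+#######++++###++++##+++++###+.
352 ..............................+#########################################+######++++++++###++...
354 ...................+++++..++###################################++##########++++++++++##++......
356 .................+######################################################++++++++..++++.........
358 ..............#######################################################++++++++..................
360 .............####...##########################################++###++++++++....................

[... 1599 characters left out ...]

394 ...............................................................................................
396 ........................+......................................................................
398 ..........................++...................................................................
400 ............................+.+................................................................
402 ..........................++...................................................................
404 .......................+.+..+++................................................................
406 ....................+....+++...................................................................
```

The open fingertips at (370,392) and (407,368) fit a tip about 9 mm above the read TCP z, same as at the wheel. So for the handle I need to read z ≈ 0.006. I descend on, watching the force.

```bash
python3 -m pendant '[{"linear":[0,0,6],"turn":0,"gripper":0},{"linear":[0,0,6],"turn":0,"gripper":0},{"linear":[0,0,0],"turn":0,"gripper":0}]'|grep -E "pos|force: \["
python3 -m pendant '[{"linear":[0,0,4],"turn":0,"gripper":0},{"linear":[0,0,0],"turn":0,"gripper":0}]'|grep -E "pos|force: \["
python3 -m pendant '[{"linear":[0,0,4],"turn":0,"gripper":0},{"linear":[0,0,0],"turn":0,"gripper":0}]'|grep -E "pos|force: \["
python3 -m pendant '[{"linear":[0,0,4],"turn":0,"gripper":0},{"linear":[0,0,0],"turn":0,"gripper":0}]'|grep -E "pos|force: \["
```

```text
tool_pos: [0.5641, -0.1559, 0.0168]
force: [0.8, -0.5, 0.1]
tool_pos: [0.5646, -0.1561, 0.0135]
force: [-0.1, 0.1, -0.4]
tool_pos: [0.5646, -0.1561, 0.0094]
force: [0.1, 0.4, -0.5]
tool_pos: [0.5646, -0.156, 0.0054]
force: [-0.3, 0.3, 0.5]
```

```bash
python3 -m pendant '[{"linear":[0,0,0],"turn":0,"gripper":0.6},{"linear":[0,0,0],"turn":0,"gripper":0.7},{"linear":[0,0,0],"turn":0,"gripper":0.75},{"linear":[0,0,0],"turn":0,"gripper":0.8},{"linear":[0,0,0],"turn":0,"gripper":0.9},{"linear":[0,0,0],"turn":0,"gripper":1},{"linear":[0,0,0],"turn":0,"gripper":1},{"linear":[0,0,0],"turn":0,"gripper":1}]' 40
```

```text
time_s: 23.92
tool_pos: [0.5647, -0.1562, 0.0058]
tool_rot: [0.681, 0.732, -0.0, -0.0]
force: [-0.8, -0.1, 0.3]
finger_gap: 0.219
finger_force: 0.5
```

```bash
python3 -m pendant '[{"linear":[0,0,0],"turn":0,"gripper":1},{"linear":[0,0,0],"turn":0,"gripper":1}]' 45 | tail -2
python3 -m pendant '[{"linear":[0,0,-5],"turn":0,"gripper":1},{"linear":[0,0,-5],"turn":0,"gripper":1},{"linear":[0,0,-5],"turn":0,"gripper":1},{"linear":[0,0,0],"turn":0,"gripper":1}]'
python3 -c "
from h import *
for n in('top','scene'):cv2.imwrite(f'pics/{n}4.png',capture(n)[:,:,::-1])
b=cv2.imread('pics/scene4.png');m=cv2.inRange(cv2.cvtColor(b,40),(8,80,90),(25,220,255))[335:392,335:400]
for r in range(0,57,2):print(335+r,''.join('#' if v else '.' for v in m[r]))
print(proj('scene',[[.558,-.074,.03],[.554,-.022,.01]]))"
```

```text
finger_gap: 0.206
finger_force: 44.9
time_s: 24.68
tool_pos: [0.5653, -0.1564, 0.0216]
tool_rot: [0.681, 0.732, 0.0, 0.001]
force: [0.2, -0.1, -2.8]
finger_gap: 0.209
finger_force: 44.9
335 .................................................................
337 .................................................................
339 .................................................................
341 .................................................................
343 .................................................................
345 ...................##########....................................
347 .................#############...................................
349 ................###############..................................
351 ................###############..................................
353 ................##############...................................
355 .................############....................................
357 .................................................................
359 .................................................................
361 
[... 474 characters left out ...]
...........
375 ...................................................#.............
377 ....................................................#............
379 .................................................................
381 .................................................................
383 .................................................................
385 .................................................................
387 .................................................................
389 .................................................................
391 .................................................................
[[360.30658039 352.562443  ]
 [345.70986865 341.53109798]]
```

The scoop is held (45 N, 2.8 N weight) and still level. The tool cannot tilt, so I will tip the scoop by resting the pan's underside on the near hopper rim, easing the grip, and raising the handle along an arc. First I lift it and square it to the hopper.

```bash
python3 -m pendant '[{"linear":[0,0,-10],"turn":0,"gripper":1},{"linear":[0,0,-22],"turn":0,"gripper":1},{"linear":[0,0,-25],"turn":0,"gripper":1},{"linear":[0,0,-25],"turn":0,"gripper":1},{"linear":[0,0,-25],"turn":0,"gripper":1},{"linear":[0,0,-25],"turn":0,"gripper":1},{"linear":[0,0,-20],"turn":0,"gripper":1},{"linear":[0,0,-8],"turn":0,"gripper":1}]' 50
python3 -m pendant '[{"linear":[0,0,0],"turn":2,"gripper":1},{"linear":[0,0,0],"turn":2.1,"gripper":1},{"linear":[0,0,0],"turn":0,"gripper":1}]'
python3 -c "
from h import *
for n in('top','scene'):
  b=capture(n);cv2.imwrite(f'pics/{n}5.png',b[:,:,::-1])
  m=cv2.inRange(cv2.cvtColor(b,41),(8,80,90),(25,220,255))
  k,_,st,ce=cv2.connectedComponentsWithStats(m)
  print(n,[(st[i].tolist(),ce[i].round(1).tolist()) for i in range(1,k) if st[i][4]>40])"
```

```text
time_s: 25.78
tool_pos: [0.5655, -0.1565, 0.1828]
tool_rot: [0.681, 0.732, 0.0, 0.001]
force: [-0.9, 0.4, -2.0]
finger_gap: 0.205
finger_force: 49.9
time_s: 26.15
tool_pos: [0.5642, -0.156, 0.1795]
tool_rot: [0.707, 0.707, -0.0, -0.001]
force: [-0.6, -0.1, -2.9]
finger_gap: 0.208
finger_force: 49.9
top [([604, 0, 36, 23, 749], [622.6, 10.2]), ([410, 197, 10, 8, 51], [414.5, 200.9]), ([402, 203, 16, 14, 71], [408.2, 211.5]), ([302, 207, 9, 19, 151], [305.9, 215.9]), ([144, 229, 30, 31, 235], [159.6, 249.2]), ([453, 235, 19, 19, 268], [462.3, 244.2]), ([435, 248, 17, 18, 249], [442.8, 256.5]), ([457, 258, 17, 19, 249], [464.6, 266.8])]
scene [([101, 0, 69, 42, 1070], [140.0, 23.0]), ([179, 4, 8, 16, 47], [182.7, 11.8]), ([180, 24, 44, 30, 605], [202.0, 39.1]), ([257, 37, 7, 7, 45], [260.0, 40.0]), ([287, 41, 10, 9, 76], [291.7, 45.0]), ([309, 106, 25, 22, 310], [320.1, 115.5]), ([335, 124, 12, 17, 60], [341.3, 130.4]), ([359, 125, 8, 15, 46], [362.7, 132.4]), ([379, 130, 12, 13, 124], [384.3, 135.8]), ([589, 136, 51, 61, 1604], [622.2, 164.3]), ([402, 169, 11, 11, 105], [407.2, 174.2]), ([358, 301, 14, 7, 72], [364.6, 304.0])]
```

```bash
python3 -c "
from h import *
for p in((462.3,244.2),(442.8,256.5),(464.6,266.8)):print(onz('top',p,.187))
for p in((426-.4,271),(445,259),(446,279)):print('start',onz('top',p,.0135))
L=cv2.imread('pics/top5.png');print(cv2.cvtColor(L,6)[226:290:3,405:450:2]//10)
print(proj('top',[[.52,-.0215,.171],[.563,-.0215,.171],[.606,-.0215,.171]]))"
```

```text
[ 0.58730042 -0.1014775   0.187     ]
[ 0.56391184 -0.06240352  0.187     ]
[ 0.54371626 -0.10350133  0.187     ]
start [ 0.5571181  -0.06376415  0.0135    ]
start [ 0.58329404 -0.10827927  0.0135    ]
start [ 0.53893775 -0.10834082  0.0135    ]
[[13 13 13 13 13 13 13 13 16 17 17 17 17 17 17 17 17 17 17 17 17 17 17]
 [13 13 13 12 13 13 13 13 16 17 17 17 17 17 17 17 17 17 17 17 17 17 17]
 [13 13 13 13 12 12 12 13 17 17 17 17 17 17 17 17 17 17 17 17 17 17 16]
 [13 13 13 13 13 13 12 12 14 13 13 12 12 11 11 10 10  9  9  8  8  8  8]
 [13 13 13 13 13 13 12 10  9  9  9  9  9  9  9  9  9  9  9  9  9  9  9]
 [13 13 13 13 13 13 13 12 11 10 10  9  9  9  9  9  9  9  9  9  9  9  9]
 [13 13 13 13 13 13 13 13 13 13 13 13 12 12 11 11 10 10  9  9  9  9  9]
 [13 13 13 13 13 13 13 13 13 13 13 13 13 13 13 13 13 12 12 12 12 12 11]
 [13 13 13 13 13 14 17 14 13 13 13 13 13 13 13 12 12 13 14 15 14 14 12]
 [14 13 13 14 16 17 17 14 13 13 13 13 13 13 12 11 12 13 15 16 16 15 13]
 [17 17 17 17 17 17 17 15 13 13 13 13 13 13 12 11 11 13 14 15 15 14 13]
 [17 17 17 17 17 17 17 17 14 13 13 13 13 13 10 10  9 11 12 13 13 12 11]
 [17 17 17 17 17 17 17 16 13 13 13 13 13 12  9  9  9 10 12 12 12 11 10]
 [17 17 17 17 17 17 17 16 13 13 13 13 13 12  9  9  9  9  9  9  9  9 10]
 [17 17 17 17 17 17 17 16 13 13 13 13 13 12  9  9  9  9  9  9  9  9 11]
 [17 17 17 17 17 17 17 16 13 13 13 13 13 13 11  9  9  9  9  9  9 10 13]
 [17 17 17 17 17 17 17 17 14 13 13 13 13 13 12 10  9  9  9  9  9 11 13]
 [17 17 17 17 17 17 17 17 15 13 13 13 13 12 12 11 11 10  9  9 10 11 11]
 [17 17 17 17 17 17 17 17 14 12 12 12 12 13 13 13 13 13 13 13 13 14 14]
 [17 17 17 17 17 17 17 17 17 17 17 17 17 17 17 17 17 17 17 17 17 17 17]
 [17 17 17 17 17 17 17 17 17 17 17 17 17 17 17 17 17 17 17 17 17 17 17]
 [17 17 17 17 17 17 17 17 17 17 17 17 17 17 17 17 17 17 17 17 17 17 17]]
[[420.87932002 280.64699903]
 [419.96629739 258.37624406]
 [419.02877741 236.40480246]]
```

The lip shows at px u≈420, as predicted for a level scoop, with all three nuts in it. I move over the rim, then lower to feel contact.

```bash
python3 -m pendant '[{"linear":[8,0,0],"turn":0,"gripper":1},{"linear":[18,0,0],"turn":0,"gripper":1},{"linear":[20,0,0],"turn":0,"gripper":1},{"linear":[20,0,0],"turn":0,"gripper":1},{"linear":[20,0,0],"turn":0,"gripper":1},{"linear":[20,0,0],"turn":0,"gripper":1},{"linear":[15,0,0],"turn":0,"gripper":1},{"linear":[6.5,0,0],"turn":0,"gripper":1}]' |grep -E "time|pos|force: \["
python3 -m pendant '[{"linear":[0,0,5],"turn":0,"gripper":1},{"linear":[0,0,5],"turn":0,"gripper":1},{"linear":[0,0,0],"turn":0,"gripper":1}]' |grep -E "pos|force: \["
python3 -m pendant '[{"linear":[0,0,3],"turn":0,"gripper":1},{"linear":[0,0,0],"turn":0,"gripper":1}]' |grep -E "pos|force: \["
python3 -m pendant '[{"linear":[0,0,2],"turn":0,"gripper":1},{"linear":[0,0,0],"turn":0,"gripper":1}]' |grep -E "pos|force: \["
```

```text
time_s: 27.25
tool_pos: [0.5649, -0.0276, 0.1808]
force: [0.4, -0.5, -0.9]
tool_pos: [0.5643, -0.0292, 0.1698]
force: [0.4, -0.3, -2.7]
tool_pos: [0.5647, -0.0289, 0.1676]
force: [-0.4, -0.4, -2.2]
tool_pos: [0.5648, -0.0287, 0.1657]
force: [-0.7, 0.4, -3.1]
```

```bash
python3 -m pendant '[{"linear":[0,0,2],"turn":0,"gripper":1},{"linear":[0,0,0],"turn":0,"gripper":1}]' |grep -E "pos|force: \["
python3 -m pendant '[{"linear":[0,0,2],"turn":0,"gripper":1},{"linear":[0,0,0],"turn":0,"gripper":1}]' |grep -E "pos|force: \["
python3 -m pendant '[{"linear":[0,0,1],"turn":0,"gripper":1},{"linear":[0,0,0],"turn":0,"gripper":1}]' |grep -E "pos|force: \["
```

```text
tool_pos: [0.5649, -0.0287, 0.1638]
force: [0.7, 0.5, -2.8]
tool_pos: [0.5652, -0.0289, 0.1627]
force: [-2.4, -2.2, 2.4]
tool_pos: [0.5653, -0.0291, 0.1619]
force: [-2.4, -2.5, 5.9]
```

Rim contact at reading 0.163. I back up 1 mm and ease the grip in stages.

```bash
python3 -m pendant '[{"linear":[0,0,-1.5],"turn":0,"gripper":1},{"linear":[0,0,0],"turn":0,"gripper":1}]' 20|grep -E "pos|force"
python3 -m pendant '[{"linear":[0,0,0],"turn":0,"gripper":1},{"linear":[0,0,0],"turn":0,"gripper":1}]' 10|grep -E "pos|force"
python3 -c "
from h import *
print(read_state()['ft_torque'],read_state()['force'])"
```

```text
tool_pos: [0.5649, -0.0285, 0.1619]
force: [-0.1, -0.0, -0.4]
finger_force: 20.0
tool_pos: [0.5648, -0.0285, 0.1621]
force: [0.8, 0.2, -1.3]
finger_force: 10.0
[-0.09650822 -0.17129092 -0.06101328] [ 0.82839354  0.1916174  -1.33826301]
```

```bash
cat > nuts.py <<'E'
from h import *
b=capture('top');cv2.imwrite('pics/tN.png',b[:,:,::-1])
m=cv2.inRange(cv2.cvtColor(b,41),(8,80,90),(25,220,255))[200:300,300:480]
k,_,st,ce=cv2.connectedComponentsWithStats(m)
print('nuts',[((ce[i]+[300,200]).round(1).tolist(),st[i][4]) for i in range(1,k) if st[i][4]>40])
g=cv2.cvtColor(b,7);print('row250',(g[250,330:400:2]//10).tolist(),'row270',(g[270,330:400:2]//10).tolist())
s=read_state();print(s['force'].round(1),s['ft_torque'].round(2))
E
python3 nuts.py
python3 -m pendant '[{"linear":[3.5,0,-8.7],"turn":0,"gripper":1},{"linear":[4.7,0,-8.4],"turn":0,"gripper":1},{"linear":[0,0,0],"turn":0,"gripper":1}]' 8|grep -E "pos|force"
python3 nuts.py
```

```text
nuts [([407.4, 211.1], np.int32(75)), ([305.8, 216.0], np.int32(151)), ([394.6, 245.6], np.int32(268)), ([374.9, 257.6], np.int32(247)), ([396.4, 268.1], np.int32(252))]
row250 [5, 6, 11, 12, 12, 8, 5, 5, 5, 5, 5, 7, 13, 13, 13, 13, 13, 13, 13, 12, 12, 13, 14, 14, 13, 13, 13, 12, 10, 8, 10, 11, 11, 11, 10] row270 [6, 7, 11, 12, 12, 8, 5, 6, 6, 6, 6, 7, 13, 13, 13, 13, 13, 12, 9, 9, 9, 9, 9, 9, 9, 9, 12, 13, 12, 10, 10, 12, 14, 14, 14]
[ 2.1 -0.7 -0.9] [-0.11 -0.14 -0.07]
tool_pos: [0.5655, -0.02, 0.1809]
force: [0.7, -0.9, -0.2]
finger_force: 8.0
nuts [([406.2, 210.4], np.int32(61)), ([305.8, 216.0], np.int32(151)), ([393.5, 244.8], np.int32(271)), ([373.5, 257.3], np.int32(248)), ([395.2, 267.2], np.int32(257))]
row250 [5, 6, 11, 12, 12, 8, 5, 5, 5, 5, 5, 7, 12, 13, 13, 13, 13, 13, 13, 12, 13, 14, 14, 13, 13, 13, 12, 10, 8, 9, 9, 9, 10, 9, 9] row270 [6, 7, 12, 13, 12, 8, 5, 6, 6, 5, 5, 8, 13, 13, 13, 13, 13, 10, 10, 10, 9, 9, 9, 9, 9, 10, 13, 13, 11, 8, 11, 12, 12, 11, 9]
[-0.1 -0.4  0.9] [-0.07  0.02 -0.05]
```

Fz ≈ 0 and the nuts shifted as a 10° tilt would give, so the scoop pivots in the grip on the rim. I continue the arc.

```bash
python3 -m pendant '[{"linear":[5.3,0,-8],"turn":0,"gripper":1},{"linear":[5.8,0,-7.5],"turn":0,"gripper":1},{"linear":[0,0,0],"turn":0,"gripper":1},{"linear":[0,0,0],"turn":0,"gripper":1}]' 8|grep -E "pos|force"
python3 nuts.py
python3 -m pendant '[{"linear":[3.3,0,-3.6],"turn":0,"gripper":1},{"linear":[3.3,0,-3.4],"turn":0,"gripper":1},{"linear":[0,0,0],"turn":0,"gripper":1},{"linear":[0,0,0],"turn":0,"gripper":1}]' 8|grep -E "pos|force"
python3 nuts.py
```

```text
tool_pos: [0.5653, -0.0093, 0.1956]
force: [0.4, -0.7, 0.0]
finger_force: 8.0
nuts [([305.9, 216.0], np.int32(152)), ([385.4, 245.6], np.int32(246)), ([369.2, 257.9], np.int32(238)), ([386.3, 267.0], np.int32(244))]
row250 [5, 6, 11, 12, 12, 8, 5, 5, 5, 5, 5, 7, 12, 13, 13, 13, 12, 13, 13, 14, 14, 14, 13, 11, 8, 9, 10, 11, 11, 10, 11, 10, 11, 13, 12] row270 [6, 7, 11, 13, 12, 8, 5, 6, 6, 5, 5, 6, 11, 13, 11, 9, 9, 9, 9, 9, 9, 9, 9, 11, 10, 10, 12, 12, 13, 13, 12, 9, 8, 9, 9]
[1.5 0.1 1.1] [-0.05 -0.11 -0.05]
tool_pos: [0.5648, -0.0027, 0.2019]
force: [-0.6, 1.0, -1.3]
finger_force: 8.0
nuts [([305.9, 216.0], np.int32(152)), ([336.8, 256.2], np.int32(182)), ([331.4, 274.6], np.int32(410))]
row250 [5, 7, 8, 8, 8, 7, 6, 5, 5, 5, 5, 6, 12, 12, 12, 12, 12, 12, 12, 12, 12, 11, 11, 11, 12, 12, 12, 11, 12, 12, 12, 12, 12, 11, 9] row270 [12, 12, 14, 16, 16, 14, 14, 9, 6, 5, 5, 6, 11, 12, 13, 13, 13, 12, 12, 12, 12, 13, 12, 12, 12, 12, 12, 13, 12, 13, 12, 11, 10, 10, 9]
[-0.7  0.3 -2.3] [-0.08  0.05 -0.  ]
```

All three nuts are in the hopper, at (337,256) and (331,275, two touching). I firm the grip, lift clear, and carry the scoop back over its old spot.

```bash
python3 -m pendant '[{"linear":[0,0,0],"turn":0,"gripper":1},{"linear":[0,0,0],"turn":0,"gripper":1},{"linear":[0,0,-15],"turn":0,"gripper":1},{"linear":[0,0,-20],"turn":0,"gripper":1},{"linear":[-8,0,-5],"turn":0,"gripper":1},{"linear":[-25,0,0],"turn":0,"gripper":1},{"linear":[-30,0,0],"turn":0,"gripper":1},{"linear":[-30,0,0],"turn":0,"gripper":1}]' 40|grep -E "time|pos|force"
python3 -m pendant '[{"linear":[-30,0,0],"turn":0,"gripper":1},{"linear":[-25,0,10],"turn":0,"gripper":1},{"linear":[-8,0,25],"turn":0,"gripper":1},{"linear":[0,0,30],"turn":0,"gripper":1},{"linear":[0,0,30],"turn":0,"gripper":1},{"linear":[0,0,25],"turn":0,"gripper":1},{"linear":[0,0,10],"turn":0,"gripper":1},{"linear":[0,0,0],"turn":0,"gripper":1}]' 40
python3 nuts.py
```

```text
time_s: 31.95
tool_pos: [0.5649, -0.0971, 0.2425]
force: [0.4, 0.2, -1.7]
finger_force: 40.0
time_s: 32.95
tool_pos: [0.5647, -0.159, 0.1118]
tool_rot: [0.707, 0.707, -0.0, -0.0]
force: [0.3, 0.0, -2.1]
finger_gap: 0.207
finger_force: 40.0
nuts [([408.2, 211.5], np.int32(68)), ([305.9, 215.9], np.int32(151)), ([333.3, 269.5], np.int32(602))]
row250 [5, 5, 8, 8, 8, 7, 5, 5, 5, 5, 5, 4, 4, 5, 7, 8, 8, 8, 8, 9, 12, 12, 12, 12, 12, 12, 12, 10, 10, 16, 18, 18, 18, 17, 16] row270 [12, 11, 13, 15, 15, 14, 13, 9, 6, 6, 6, 6, 6, 6, 8, 8, 8, 8, 8, 9, 12, 11, 12, 12, 12, 12, 12, 10, 7, 14, 17, 18, 17, 18, 18]
[-0.3 -0.6 -0.9] [-0.12  0.01  0.03]
```

```bash
python3 -m pendant '[{"linear":[0,0,14],"turn":0,"gripper":1},{"linear":[0,0,14],"turn":0,"gripper":1},{"linear":[0,0,8],"turn":0,"gripper":1},{"linear":[0,0,4],"turn":0,"gripper":1}]' 15|grep -E "pos|force"
python3 -m pendant '[{"linear":[-2,0,6],"turn":0,"gripper":1},{"linear":[-2,0,6],"turn":0,"gripper":1},{"linear":[-2,0,6],"turn":0,"gripper":1}]' 8|grep -E "pos|force"
python3 -m pendant '[{"linear":[-2,0,6],"turn":0,"gripper":1},{"linear":[-2,0,6],"turn":0,"gripper":1},{"linear":[-2,0,6],"turn":0,"gripper":1}]' 8|grep -E "pos|force"
```

```text
tool_pos: [0.5643, -0.1586, 0.0708]
force: [-0.0, 0.2, -1.8]
finger_force: 15.0
tool_pos: [0.5654, -0.1655, 0.0543]
force: [-1.2, -1.8, 1.7]
finger_force: 8.0
tool_pos: [0.5651, -0.1711, 0.0358]
force: [0.9, -1.5, -0.3]
finger_force: 8.0
```

```bash
python3 -m pendant '[{"linear":[-1,0,6],"turn":0,"gripper":1},{"linear":[-1,0,6],"turn":0,"gripper":1},{"linear":[0,0,6],"turn":0,"gripper":1},{"linear":[0,0,4],"turn":0,"gripper":1}]' 8|grep -E "pos|force"
python3 -m pendant '[{"linear":[0,0,3],"turn":0,"gripper":1},{"linear":[0,0,0],"turn":0,"gripper":1}]' 8|grep -E "pos|force"
python3 -m pendant '[{"linear":[0,0,3],"turn":0,"gripper":1},{"linear":[0,0,0],"turn":0,"gripper":1}]' 8|grep -E "pos|force"
```

```text
tool_pos: [0.5646, -0.1726, 0.0133]
force: [0.0, -1.0, -0.0]
finger_force: 8.0
tool_pos: [0.5646, -0.1725, 0.0106]
force: [-0.3, 1.0, -0.5]
finger_force: 8.0
tool_pos: [0.5648, -0.1727, 0.0078]
force: [-0.3, -0.6, -0.7]
finger_force: 8.0
```

```bash
python3 -m pendant '[{"linear":[0,0,2],"turn":0,"gripper":1},{"linear":[0,0,0],"turn":0,"gripper":1}]' 8|grep -E "pos|force"
python3 -m pendant '[{"linear":[0,0,1.5],"turn":0,"gripper":1},{"linear":[0,0,0],"turn":0,"gripper":1}]' 8|grep -E "pos|force"
python3 -m pendant '[{"linear":[0,0,0],"turn":0,"gripper":0.6},{"linear":[0,0,0],"turn":0,"gripper":0.3},{"linear":[0,0,0],"turn":0,"gripper":0},{"linear":[0,0,0],"turn":0,"gripper":0},{"linear":[0,0,0],"turn":0,"gripper":0},{"linear":[0,0,-15],"turn":0,"gripper":0},{"linear":[0,0,-30],"turn":0,"gripper":0},{"linear":[0,0,-40],"turn":0,"gripper":0}]'
python3 -m pendant '[{"linear":[-30,0,-40],"turn":0,"gripper":0},{"linear":[-40,0,-30],"turn":0,"gripper":0},{"linear":[-50,0,0],"turn":0,"gripper":0},{"linear":[-50,0,0],"turn":0,"gripper":0}]'|grep time
python3 nuts.py
python3 - <<'E'
from h import *
b=cv2.cvtColor(cv2.imread('pics/tN.png'),6)
for r in range(240,300,3):print(r,''.join('%3d'%(v//10) for v in b[r,395:455:2]))
for n,z in(('top',0),):print(proj('top',[[.52,-.0385,0],[.606,-.0385,0],[.606,-.143,.02],[.52,-.143,.02]]))
E
```

```text
tool_pos: [0.565, -0.1732, 0.0066]
force: [-2.4, -1.6, 3.8]
finger_force: 8.0
tool_pos: [0.5651, -0.1738, 0.0057]
force: [-3.6, -4.2, 6.8]
finger_force: 8.0
time_s: 36.75
tool_pos: [0.5643, -0.1725, 0.0904]
tool_rot: [0.707, 0.707, -0.0, -0.001]
force: [0.5, 0.1, -0.5]
finger_gap: 0.976
finger_force: 0.0
time_s: 37.25
nuts [([407.9, 210.8], np.int32(56)), ([305.8, 215.8], np.int32(147)), ([333.2, 270.0], np.int32(574))]
row250 [4, 5, 7, 8, 8, 7, 5, 5, 5, 5, 4, 4, 4, 5, 6, 7, 8, 8, 7, 9, 11, 11, 11, 11, 11, 11, 11, 9, 10, 15, 16, 17, 16, 16, 15] row270 [12, 10, 12, 14, 14, 13, 12, 9, 6, 6, 6, 6, 6, 6, 7, 8, 8, 7, 7, 8, 11, 10, 11, 11, 11, 11, 11, 9, 7, 13, 16, 17, 16, 16, 16]
[-2.4 -2.4  0.6] [-0.13  0.11  0.  ]
240  15 12 12 12 12 12 12 12 12 12 12 12 13 16 16 16 16 16 16 16 16 16 16 16 16 16 16 16 16 16
243  16 13 12 12 12 12 12 12 12 12 12 12 15 16 16 16 16 16 16 16 16 16 16 16 16 16 16 16 16 16
246  16 13 12 12 12 12 12 12 12 12 12 12 15 16 16 16 16 16 16 16 16 15 15 15 15 15 15 15 15 15
249  16 15 13 12 12 12 12 12 12 10  9  9  9  9  9  8  8  8  8  8  7  7  7  7  7  7  7  7  7  7
[... 937 characters left out ...]
2 12 12 12 12
282  16 16 16 16 16 16 16 16 16 16 13 12 12 12 12 12 12 12 12 12 12 12 12 12 12 12 12 12 12 12
285  16 16 16 16 16 16 16 16 16 15 12 12 12 12 11 11 11 11 11 11 10 10 10 10 10 10 10  9  9  9
288  16 16 16 16 16 16 16 16 16 15 11 11 11 11 11 11 11 11 11 11 11 11 11 11 11 11 11 11 11 11
291  16 16 16 16 16 16 16 16 16 15 13 13 12 12 12 12 12 12 12 12 12 12 12 12 12 12 12 12 12 12
294  16 16 16 16 16 16 16 16 16 16 16 16 16 15 15 13 12 12 12 12 12 12 12 12 12 12 12 12 12 12
297  16 16 16 16 16 16 16 16 16 16 16 16 16 16 16 16 16 16 15 15 15 14 14 13 13 14 14 14 12 13
[[413.75744539 288.56953485]
 [412.26560399 250.08146842]
 [460.63407237 248.24638186]
 [462.71880086 287.11746665]]
```

The scoop's lip (u≈414, rows 249–289) is where a flat scoop would show, and the three nuts are in the hopper. I let things settle, check the force and the pointer, then hand in.

```bash
python3 -m pendant '[{"linear":[0,0,0],"turn":0,"gripper":0},{"linear":[0,0,0],"turn":0,"gripper":0},{"linear":[0,0,0],"turn":0,"gripper":0},{"linear":[0,0,0],"turn":0,"gripper":0}]'|grep -E "pos|force"
python3 - <<'E'
from h import *
a=cv2.cvtColor(capture('top'),7).astype(float);o=cv2.cvtColor(cv2.imread('pics/top0.png'),6).astype(float)
s=np.s_[276:292,272:296];print('pointer diff',np.abs(a[s]-o[s]*np.median(a[s]/o[s])).max())
h=a[245:300:1,455:520];ys,xs=np.where(h<75);l=[(x,ys[xs==x].mean()) for x in range(0,65,6) if (xs==x).sum()>3];print('handle',[(int(455+x),round(245+y,1),int((xs==x).sum())) for x,y in l])
print(proj('top',[[.5636,-.1587+.053-.0,.041],[.5636,-.158,.041],[.5636,-.258,.041]]))
E
```

```text
tool_pos: [0.5651, -0.3418, 0.1596]
force: [0.3, -0.5, 0.8]
finger_force: 0.0
pointer diff 4.0
handle [(473, np.float64(265.5), 8), (479, np.float64(265.5), 8), (485, np.float64(265.5), 8), (491, np.float64(265.0), 7), (497, np.float64(265.0), 7), (503, np.float64(265.0), 7), (509, np.float64(265.0), 7)]
[[447.21170142 266.26309566]
 [470.99253164 265.98937784]
 [515.82242071 265.4252168 ]]
```

```bash
python3 -c "
from bench import *
print(close_job())"
```

```text
the job is handed in; nothing more can be done
None
```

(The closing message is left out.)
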